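# Free the last swing bolt of a pressure filter vessel

### The job

The lid of the steel filter vessel is still held by one closure. Unscrew its brass wing nut (counter-clockwise from above) only as far as it must rise to clear the red lip of the slotted lug, then swing the hinged eyebolt outward out of the slot and press it lightly down until it bears on its sprung blue rest pad, nut still on the bolt. Do not wrench or force the bolt or the nut against the lug or the rest, leave the other lab ware alone, and take your hand away.

Things in the scene. Friction and masses are not known exactly. Their poses are not given: they have to be found in the camera images.
- vessel: round stainless pressure filter vessel, 136 mm across at the foot, lid 111 mm high (blue vent cap on the lid, on the far side from the closure, reaches 128 mm), fixed. Origin: centre of its underside; z up. Its one closed closure is on its -x side, 78 mm from the vessel axis; outward = the vessel's -x. The two other closures are already open and no part of the job
- lug: slotted steel lug on the lid's edge (origin and axes as the vessel's): two prongs 8 mm wide, a 12 mm slot between them, open outward, flat top 112 mm above the bench. More than 20 N of bolt or nut against the lug is too much
- lip (a point): middle of the red lip at the outer end of the prongs, at its top, 115 mm above the bench. It stands 3 mm above the lug's flat top and lies 11 to 14 mm outward of the bolt axis: the nut's flange sits behind it, with 2 mm of play, and so holds the bolt in the slot
- seat (a point): point on the upright bolt's axis at the lug's flat top, 112 mm above the bench; x points inward to the vessel axis, z up
- pivot (a point): point on the axis of the eyebolt's hinge pin, 52 mm above the bench, 60 mm below the seat; the pin runs along the vessel's y, between two ears up to 62 mm above the bench. The hinge is stiff (0.12 N m): the bolt stays where it is left
- bolt: dark steel eyebolt, 9 mm thick, 90 mm long from the hinge pin (origin) to its end; z points along it to its end. Starts upright; swings outward (vessel's -x) about the pin down to its rest, which it meets 1.40 to 1.70 rad from upright. In the slot it has 1.5 mm of play inward and to each side, and gives a little sideways (a weak spring centres it)
- nut: brass wing nut on the bolt. Origin: on the bolt axis at the flange's underside, 60 mm from the pin when fully tight; starts raised by an unknown 0.1 to 2.5 mm. z along the bolt, x along the wings. Counter-clockwise from above loosens it and lifts it 12 mm a turn (1.9 mm per rad); stiff (0.15 N m), it stays where it is left. Flange 18 mm across, 4 mm thick; hub 16 mm across, up to 11 mm
- wings (a point): on the bolt axis at the top of the wings, 28 mm above the flange's underside, axes as the nut's. The wings are an upright bar 48 mm long, 10 mm thick, 22 mm high, with a gap for the bolt's end (9 mm thick). The flange clears the lip once it has risen 4.5 mm from tight; over 7 mm it is undone too far. Too low, the bolt moves outward only 2 mm and meets the lip
- cradle: holder of the rest: a post 50 mm outward of the hinge pin (origin and axes as the vessel's). On top a blue pad, 26 mm wide, 10 mm long, under the lowered bolt's shank; its height is set by hand, its top anywhere from 42 to 56 mm above the bench, and is not sensed. The pad is sprung: 6 N per mm. The lowered bolt must bear on it; more than 25 N is too much
- amber: brown glass bottle, 52 mm across, 100 mm high; bystander; origin at the centre of its underside
- tipbox: white box with a yellow top, 115 x 75 mm, 67 mm high; bystander; origin at the centre of its underside
- rack: green tube rack, 110 x 65 mm, 45 mm high with its small tubes; bystander; origin at the centre of its underside

How it is judged:
By the outcome, as a careful person would: the job done as asked, in the order asked, and still so for the second after the job is handed in, with the robot touching nothing.
It also fails if it takes over 72 s, if anything falls off the work surface, if the arm or the gripper's body presses on something with over 40 N, if the wrist force passes 120 N, or if a joint passes its speed limit or range.

### The arm

A 6-joint arm with a two-finger parallel gripper is mounted at the origin on the work surface. World frame = base frame: x ahead of the robot, y to its left, z up, the work surface at z = 0. Lengths are in mm, angles in rad, forces in N, time in s.
With the tool pointing down it reaches from about 275 to 850 mm from the base axis. Payload 19 kg.
Tool frame: the origin (TCP) lies between the finger pads; the fingertips stand 22 mm ahead of it and the grasp point (between the pads) lies 3 mm ahead of it (r.finger_overhang is the distance from the TCP to the fingertips, in mm); z points along the fingers, y is the direction in which the jaws open and shut (so a half turn about z gives the same grasp; the last joint's range is limited). The gripper opens to 85 mm and grips with 20 to 120 N. Pads are 22 mm wide; open, the fingers measure 114 mm over their backs; the gripper's body (76 mm by 85 mm) begins 54 mm behind the grasp point. The pads swing forward as they close: fully open they stand 13 mm farther back than shut.
Start: joints at [1.008, 0.15, 1.437, -0, 1.554, -0.134], TCP at [239.074, 522.911, 253.267] pointing down, gripper open.
Joint ranges: [-2.8, 2.8], [-0.68, 2.1], [0.12, 2.68], [-1.39, 4.53], [0.16, 2.79], [-2.81, 2.81]. Speed limits (rad/s): [1.89, 1.89, 2.22, 3.01, 3.01, 3.01].

### API

Orientations are given as [roll, pitch, yaw] about the fixed x, y, z axes, in that order (R = Rz(yaw) Ry(pitch) Rx(roll)).
In Python, from plant import monitor, read_camera, camera_params, job, r gives the robot as it stands.
- The arm moves only by the shell command python3 -m inch 'ROWS' [FORCE]. ROWS is JSON, a list of rows, each a list of 7 numbers: the turn, a rotation vector about the tool's x, y, z in rad, then the shift along the tool's x, y, z in mm, then the closure, from 0 (fully open) to 1 (shut). A call has exactly 8 rows; each row shifts and turns the commanded pose from where the row before left it, along the tool's axes as they then stand; what a row does not reach is not made up. A row lasts 1/10 s, in which the tool goes at most 50 mm and 8.59 degrees, less where a joint would pass 70% of its speed; a pose out of reach is approached as far as the arm can. A call with a gripper value outside its range is refused whole. The fingers move at their own pace and stop on an object; FORCE is the grip in N (left out, the last holds). Time passes only in rows, so rows that do not move let the fingers close, or fill a call up. It gives the time, the measured TCP pose, the force and the opening at its end, in the units of the state.
- monitor.observe(): the state, without advancing time (a new reading comes with each control period).
- read_camera(name): name is "scene" or "top" or "wrist"; returns the picture (400x640x3 uint8, red, green, blue); there is no depth.
- camera_params(name): a dict with "camera_matrix" (3x3 intrinsics, pixels), "extrinsics" (4x4, takes a point from world to camera coordinates). Camera axes: x right, y up, looking along -z (the intrinsics and any distortion apply to the point x, -y, -z); pixel columns grow to the right and rows downward; lengths in mm; the calibration is good to about 2 mm. A picture is of the moment at which its call begins: read the wrist's pose just before it. camera_params takes no time and is no camera call; for the wrist camera it gives the pose at the moment of the call.
- job.close_job(): hands the job in, once; it reports no verdict.
The state is a dict: "time": time; "q": joint angles; "qvel": joint speeds; "joint_efforts": joint torques, N m; "tcp_pos": TCP position; "tool_rot": TCP orientation; "wrist_force": force on the tool from outside, world axes, zero at the start; "wrist_torque": the same for the moment, N m; "finger_gap": opening from 0.0 (shut) to 1.0 (fully open).
Only numpy, scipy, OpenCV 4.12 (cv2) and the standard library are available. Lean on these libraries where they do the work, as an engineer would, in place of code of your own. Each camera call takes 0.05 s, during which the arm holds its last target. There are 200 camera calls.

## Working session

There is one attempt and no reset: what is moved stays moved. The work goes in short steps, Python scripts to look and compute and a shell command to move; the robot and the scene stay as the last step left them, time stands still between calls to the robot, and variables do not carry over. Pictures are saved under pics/ and viewed, about 8 in all and at most 12, crops included, and the job is handed in when it is done.

```bash
ls; mkdir -p pics
python3 - <<'E'
from plant import monitor, read_camera, camera_params, job, r
import cv2,numpy as np
for n in("scene","top"):
    cv2.imwrite(f"pics/{n}0.png",read_camera(n)[...,::-1])
    p=camera_params(n);print(n,np.round(p["camera_matrix"],1).tolist(),np.round(p["extrinsics"],3).tolist(),p.keys())
print(monitor.observe())
E
```

```text
pics
scene [[414.1, 0.0, 319.4], [0.0, 414.1, 197.7], [0.0, 0.0, 1.0]] [[-0.407, 0.913, -0.019, 249.384], [-0.594, -0.248, 0.765, 257.299], [0.694, 0.323, 0.643, -1474.282], [0.0, 0.0, 0.0, 1.0]] dict_keys(['camera_matrix', 'extrinsics'])
top [[401.5, 0.0, 324.6], [0.0, 401.5, 197.9], [0.0, 0.0, 1.0]] [[-0.008, -1.0, -0.0, 10.372], [0.978, -0.008, 0.21, -616.496], [-0.21, 0.002, 0.978, -958.511], [0.0, 0.0, 0.0, 1.0]] dict_keys(['camera_matrix', 'extrinsics'])
{'time': 0.1, 'q': array([ 1.00799185e+00,  1.50924232e-01,  1.43794736e+00, -2.31350158e-05,
        1.55378947e+00, -1.34034819e-01]), 'qvel': array([-0.00106096,  0.00214055, -0.00265623, -0.00072278, -0.00041693,
        0.00025488]), 'joint_efforts': array([ 3.72745679e-03, -7.14378119e+01, -5.71796572e+01, -1.54592076e-04,
        7.02146397e-03, -5.32329722e-06]), 'tcp_pos': array([238.99607715, 522.765493  , 252.75227751]), 'tool_rot': array([-3.14053073e+00, -1.19852094e-04,  2.71282334e+00]), 'wrist_force': array([-0.58424113, -0.54223125, -0.06715826]), 'wrist_torque': array([-0.03357881, -0.04542349, -0.03946904]), 'finger_gap': 0.9938281309582219}
```

View pics/scene0.png

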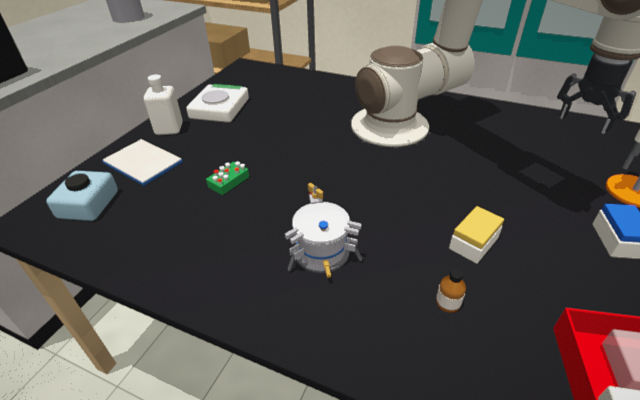

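View pics/top0.png

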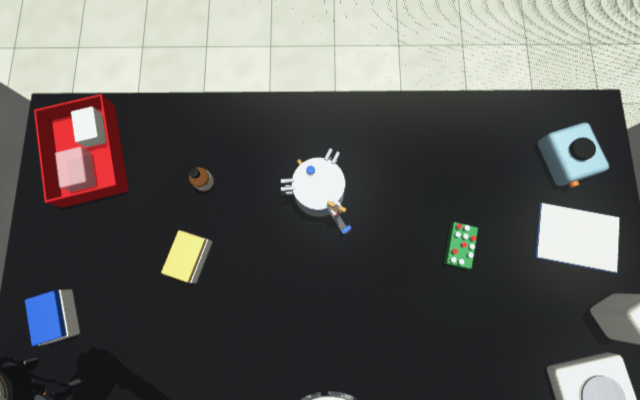

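The top view shows the vessel lid at (319,183), its blue cap at (310,170), the wing nut at about (337,207) and the blue pad at (347,229). The closure faces the robot and is free of bystanders.

```bash
cat > h.py <<'E'
from plant import monitor, read_camera, camera_params, job, r
import cv2,numpy as np
from scipy.spatial.transform import Rotation as R
def ray(p,u,v):
    E=p["extrinsics"];K=p["camera_matrix"]
    d=np.linalg.inv(K)@[u,v,1]; d=np.array([d[0],-d[1],-d[2]])
    return -E[:3,:3].T@E[:3,3], E[:3,:3].T@d
def atz(p,u,v,z):
    o,d=ray(p,u,v); return o+d*(z-o[2])/d[2]
def proj(p,X):
    E=p["extrinsics"];c=E[:3,:3]@np.asarray(X)+E[:3,3]; k=p["camera_matrix"]@[c[0],-c[1],-c[2]]; return k[:2]/k[2]
def st():
    s=monitor.observe(); print("t",round(s["time"],2),"tcp",np.round(s["tcp_pos"],1),"rot",np.round(s["tool_rot"],3),"F",np.round(s["wrist_force"],1),"T",np.round(s["wrist_torque"],2),"gap",round(s["finger_gap"],3),"q",np.round(s["q"],2)); return s
def crop(n,name,x0,y0,x1,y1,k):
    p=camera_params(n);im=read_camera(n)[y0:y1,x0:x1,::-1]
    cv2.imwrite(f"pics/{name}.png",cv2.resize(im,None,fx=k,fy=k,interpolation=cv2.INTER_CUBIC));return p
E
python3 - <<'E'
from h import *
p=crop("top","top1",270,140,370,240,6)
for n,u,v,z in(("lid",319,183,111),("cap",310,170,128),("nut",337,207,138),("pad",347,229,50)):print(n,atz(p,u,v,z).round())
p=camera_params("wrist");print(np.round(p["camera_matrix"],1).tolist())
s=st();Rt=R.from_euler("xyz",s["tool_rot"]).as_matrix()
o,d=ray(p,319.5,199.5);print("cam in tool",Rt.T@(o-s["tcp_pos"]),"dir",Rt.T@d, "up",Rt.T@(p["extrinsics"][1,:3]))
E
```

```text
lid [644.  19. 111.]
cap [673.  40. 128.]
nut [579. -24. 138.]
pad [538. -51.  50.]
[[323.0, 0.0, 316.5], [0.0, 323.0, 204.0], [0.0, 0.0, 1.0]]
t 0.15 tcp [239.  522.8 252.8] rot [-3.141 -0.     2.713] F [0.3 0.1 0.5] T [ 0.07  0.04 -0.02] gap 0.997 q [ 1.01  0.15  1.44 -0.    1.55 -0.13]
cam in tool [ 6.84860478e+01  8.31542516e-02 -1.20703572e+02] dir [-0.25542125  0.00917543  0.96693114] up [9.63165340e-01 6.62380775e-04 2.68909073e-01]
```

View pics/top1.png

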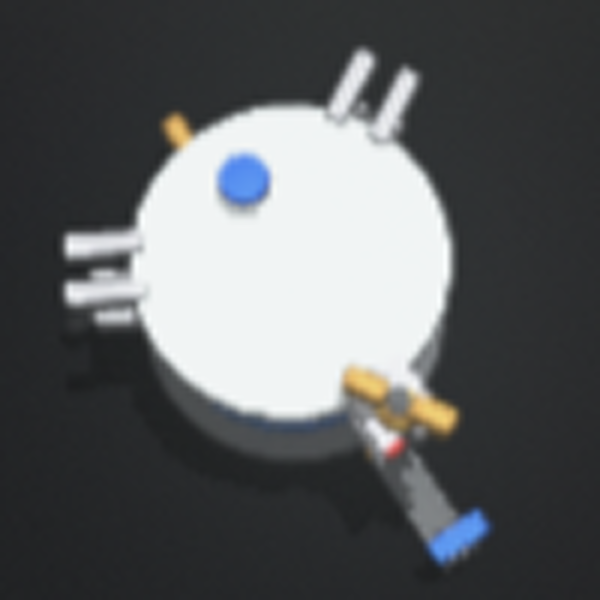

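```bash
cat >> h.py <<'E'
def delta(pos,M):
    s=st();C=R.from_euler("xyz",s["tool_rot"]);T=R.from_matrix(M) if not isinstance(M,R) else M
    print("shift(tool now)",np.round(C.inv().apply(np.array(pos)-s["tcp_pos"]),1),"shift(tool target)",np.round(T.inv().apply(np.array(pos)-s["tcp_pos"]),1),"rotvec",np.round((C.inv()*T).as_rotvec(),3))
def tool(yaw,tilt=0): # tilt: z leans toward -x_tool
    return R.from_euler("xyz",[np.pi,0,yaw])*R.from_rotvec([0,-tilt,0])
E
python3 -c "
from h import *
delta([480,-24,250],tool(3.14,.26))
delta([480,-24,250],tool(2.713))"
```

```text
t 0.15 tcp [239.  522.8 252.8] rot [-3.141 -0.     2.713] F [0.3 0.1 0.5] T [ 0.07  0.04 -0.02] gap 0.997 q [ 1.01  0.15  1.44 -0.    1.55 -0.13]
shift(tool now) [-446.5 -397.1    3.2] shift(tool target) [-233.  -546.4   64.9] rotvec [-0.056 -0.256 -0.425]
t 0.15 tcp [239.  522.8 252.8] rot [-3.141 -0.     2.713] F [0.3 0.1 0.5] T [ 0.07  0.04 -0.02] gap 0.997 q [ 1.01  0.15  1.44 -0.    1.55 -0.13]
shift(tool now) [-446.5 -397.1    3.2] shift(tool target) [-446.4 -397.2    2.8] rotvec [-0.001 -0.    -0.   ]
```

```bash
python3 -m inch '[[0,0,0,-28,-25,0,0],[0,0,0,-28,-25,0,0],[0,0,0,-28,-25,0,0],[0,0,0,-28,-25,0,0],[0,0,0,-28,-25,0,0],[0,0,0,-28,-25,0,0],[0,0,0,-28,-25,0,0],[0,0,0,-28,-25,0,0]]'
python3 -m inch '[[0,0,0,-28,-25,0,0],[0,0,0,-28,-25,0,0],[0,0,0,-28,-25,0,0],[0,0,0,-28,-25,0,0],[0,0,0,-28,-25,0,0],[0,0,0,-28,-25,0,0],[0,0,0,-28,-25,0,0],[0,0,0,-28,-25,0,0]]'
python3 -c "
from h import *
delta([500,-24,120],tool(3.14,.26))"
```

```text
time: 0.95
tcp_pos: [359.8, 246.4, 253.2]
tool_rot: [-3.142, 0.0, 2.713]
wrist_force: [1.6, 1.2, 0.3]
finger_gap: 0.994
time: 1.75
tcp_pos: [480.5, -28.7, 253.2]
tool_rot: [-3.142, -0.0, 2.713]
wrist_force: [0.6, -0.5, -0.2]
finger_gap: 1.001
t 1.75 tcp [480.5 -28.7 253.2] rot [-3.142 -0.     2.713] F [ 0.6 -0.5 -0.2] T [0.05 0.02 0.02] gap 1.001 q [-0.22 -0.05  1.64 -0.    1.54 -1.36]
shift(tool now) [-15.8  12.4 133.2] shift(tool target) [ 15.4   4.8 133.8] rotvec [-0.056 -0.256 -0.425]
```

```bash
python3 -m inch '[[-0.014,-0.064,-0.106,0,0,0,0],[-0.014,-0.064,-0.106,0,0,0,0],[-0.014,-0.064,-0.106,0,0,0,0],[-0.014,-0.064,-0.106,0,0,0,0],[0,0,0,4,1,34,0],[0,0,0,4,1,33,0],[0,0,0,4,1,33,0],[0,0,0,4,1,33,0]]'
python3 - <<'E'
from h import *
st()
p=camera_params("wrist");im=read_camera("wrist");np.save("w1.npy",im);np.savez("w1p.npz",**p)
print(proj(p,[579,-24,138]),proj(p,[570,-30,115]))
cv2.imwrite("pics/w1.png",im[...,::-1])
E
```

```text
time: 2.55
tcp_pos: [498.8, -23.0, 119.5]
tool_rot: [3.141, 0.26, 3.139]
wrist_force: [0.9, 0.1, -0.0]
finger_gap: 1.001
t 2.55 tcp [498.8 -23.  119.5] rot [3.141 0.26  3.139] F [ 0.9  0.1 -0. ] T [-0.03  0.13  0.07] gap 1.001 q [-0.24 -0.07  1.97  0.07  0.99 -1.84]
[314.89198036 430.68111764] [303.85335052 374.99150281]
```

View pics/w1.png

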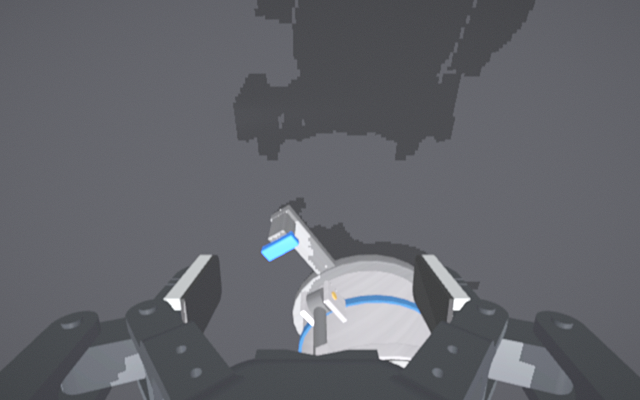

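The view puts the vessel at the image bottom, (370,310), behind the gripper. The camera needs more tilt to see the nut ahead of the fingers.

```bash
python3 -m inch '[[0,-0.131,0,0,0,0,0],[0,-0.131,0,0,0,0,0],[0,-0.131,0,0,0,0,0],[0,-0.131,0,0,0,0,0],[0,0,0,0,0,0,0],[0,0,0,0,0,0,0],[0,0,0,0,0,0,0],[0,0,0,0,0,0,0]]'
python3 - <<'E'
from h import *
st()
p=camera_params("wrist");im=read_camera("wrist");np.savez("w2p.npz",**p)
q=proj(p,[579,-24,128]);print(q)
u,v=int(q[0]),int(q[1]);x0=max(0,u-100);y0=max(0,min(400-150,v-75));print("crop",x0,y0)
cv2.imwrite("pics/w2.png",cv2.resize(im[y0:y0+150,x0:x0+200,::-1],None,fx=4,fy=4,interpolation=cv2.INTER_CUBIC))
E
```

```text
time: 3.4
tcp_pos: [500.3, -21.7, 121.3]
tool_rot: [3.137, 0.76, 3.141]
wrist_force: [-0.5, 0.3, -0.4]
finger_gap: 0.996
t 3.4 tcp [500.3 -21.7 121.3] rot [3.137 0.76  3.141] F [-0.5  0.3 -0.4] T [-0.01  0.33 -0.04] gap 0.996 q [-0.34 -0.29  2.31  0.56  0.46 -2.34]
[312.49754096 332.95995367]
crop 212 250
```

View pics/w2.png

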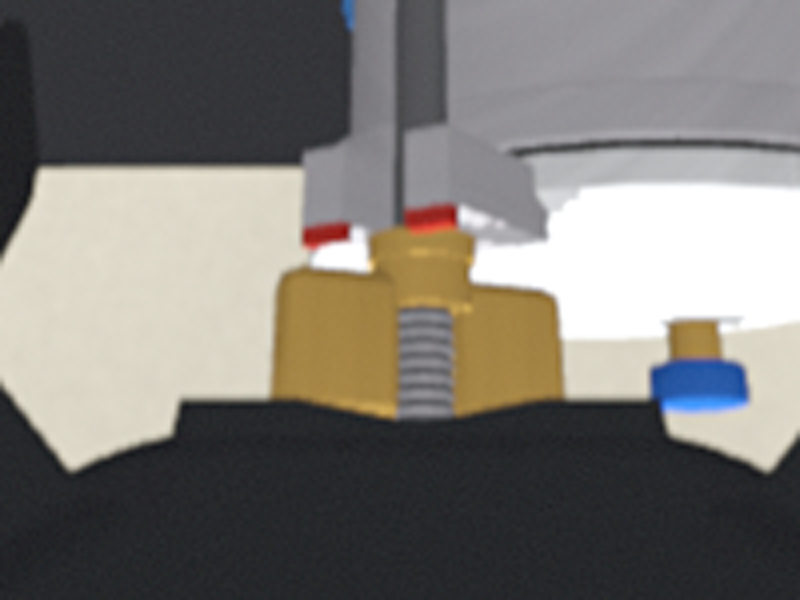

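The picture is upside down but gives a clean side view. Red lip faces sit at crop (327,235) and (430,217), the flange spans x 370–472 at y≈245, and the hub edge is at y≈305. I'll enlarge it to measure the height.

Run:
```python
from h import *
st();p=camera_params("wrist");np.savez("w3p.npz",**p)
im=np.mean([read_camera("wrist").astype(float) for _ in range(3)],0).astype(np.uint8)
c=im[295:357,277:357,::-1]; c=cv2.rotate(c,cv2.ROTATE_180)
c=cv2.resize(c,None,fx=9.5,fy=9.5,interpolation=cv2.INTER_LANCZOS4)
for i in range(0,80,10): cv2.putText(c,str(356-i),(int((i+.5)*9.5),8),0,.3,(0,0,255));cv2.line(c,(int((i+.5)*9.5),10),(int((i+.5)*9.5),16),(0,0,255))
for i in range(0,62,10): cv2.putText(c,str(356-i),(0,int((i+.5)*9.5)+3),0,.3,(0,0,255));
cv2.imwrite("pics/w3.png",c);print(c.shape)
```

```text
t 3.45 tcp [500.1 -21.7 121.1] rot [3.137 0.76  3.141] F [ 0.7 -0.2 -0.9] T [ 0.    0.33 -0.04] gap 1.0 q [-0.34 -0.29  2.31  0.56  0.46 -2.34]
(589, 760, 3)
```

View pics/w3.png

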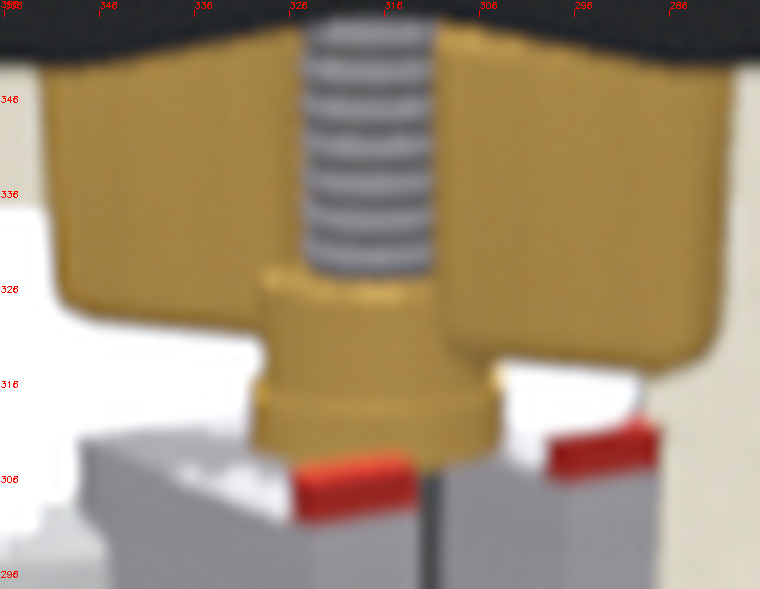

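```bash
cat > fit.py <<'E'
from h import *
from scipy.optimize import least_squares
p=dict(np.load("w3p.npz"))
cam=ray(p,0,0)[0]
def pts(a):
    x,y,psi,h=a[:4]; c=np.array([x,y,0]); o=-np.array([np.cos(psi),np.sin(psi),0]); t=np.array([-np.sin(psi),np.cos(psi),0]); z=np.array([0,0,1.])
    d=cam-c; d[2]=0; d/=np.linalg.norm(d); l=np.cross(d,z)*-1  # image left when looking at nut?
    l=np.array([d[1],-d[0],0]); 
    if l[1]<0:l=-l
    Z=lambda q:z*q
    P=[(c+9*l+Z(116+h),(255,383)),(c-9*l+Z(116+h),(503,374)),(c+9*l+Z(112+h),(253,455)),(c-9*l+Z(112+h),(501,449)),
       (c+9*d+Z(116+h),(378,406)),(c+8*d+Z(123+h),(370,300)),(c+9*np.cos(.3)*d-9*np.sin(.3)*l+Z(112+h),(440,470)),
       (c+4.5*l+Z(128+h),(303,220)),(c-4.5*l+Z(128+h),(434,220))]
    for s,X,Y,Yb in((14,297,490,523),(6,414,472,505),(-6,549,441,478),(-14,656,430,469)):
        P+= [(c+14*o+s*t+Z(115),(X,Y)),(c+14*o+s*t+Z(112),(X+1,Yb))]
    return P
def res(a):
    e=[]
    for X,(px,py) in pts(a):
        q=proj(p,X); u,v=356.5-px/9.5-.5+.0,356.5-py/9.5-.5
        dq=q-[u,v]; cr=a[6]*np.array([-(v-320),(u-316)]); e+=list(dq-a[4:6]-cr)
    e+=list(np.array(a[4:6])/4)+[a[6]/.02,(np.hypot(a[0]-644,a[1]-19)-78)/5]
    return np.array(e)
s=least_squares(res,[579,-24,.58,1.3,0,0,0],loss="soft_l1")
J=s.jac;C=np.linalg.inv(J.T@J)*2*s.cost/(len(s.fun)-7)
print(np.round(s.x,3),"sd",np.round(np.sqrt(np.diag(C)),3));print(np.round(s.fun.reshape(-1,2),2).tolist())
a=s.x
# wing orientation: bottom corners near face
for X,(px,py) in (("L",(50,200)),("R",(728,200))):
    o,d=ray(p,356-px/9.5-a[4]*-1*0,356-py/9.5);print(X,(o+d*((133-o[2])/d[2])).round(1) if abs(d[2])>.05 else "", (d/np.hypot(d[0],d[1])).round(3),o.round(1))
E
python3 fit.py
```

```text
[ 5.91351e+02 -2.17120e+01  5.25000e-01  8.82000e-01 -4.18000e-01
  3.53500e+00  1.90000e-02] sd [3.902 2.211 0.026 0.376 3.326 1.493 0.016]
[[0.73, -0.79], [-0.17, -1.14], [0.23, 0.6], [-0.42, 0.56], [0.11, -0.98], [-0.49, -0.37], [2.4, -0.35], [-0.4, 1.47], [-0.52, 1.79], [-0.31, 0.99], [-0.35, -0.47], [0.89, 0.85], [0.94, -0.54], [-0.88, 0.05], [-0.72, -0.82], [0.14, 0.5], [0.37, -0.09], [-0.1, 0.88], [0.93, -2.29]]
L [553.   -3.1 133. ] [ 0.995  0.101 -0.153] [367.4 -22.  161.6]
R [552.1 -41.4 133. ] [ 0.995 -0.105 -0.154] [367.4 -22.  161.6]
```

```bash
sed -i 's/-\.5+\.0,356.5-py\/9.5-\.5/,356.5-py\/9.5/; s/    return np.array(e)/    e[13]=0;e[12]=0;e[15]=0;e[17]=0\n    return np.array(e)/' fit.py; python3 fit.py
```

```text
[ 5.87813e+02 -2.13280e+01  5.39000e-01  1.00300e+00 -5.40000e-01
  1.69700e+00  1.10000e-02] sd [3.069 1.703 0.02  0.306 2.601 1.195 0.011]
[[1.17, -0.29], [-0.13, -0.83], [0.72, 1.02], [-0.32, 0.79], [0.38, -0.66], [-0.3, 0.13], [0.0, 0.0], [-0.16, 0.0], [-0.48, 0.0], [-0.26, 1.01], [-0.27, -0.52], [0.85, 0.86], [0.92, -0.6], [-1.04, 0.06], [-0.85, -0.86], [-0.07, 0.51], [0.19, -0.14], [-0.14, 0.42], [0.55, -1.77]]
L [553.   -3.1 133. ] [ 0.995  0.101 -0.153] [367.4 -22.  161.6]
R [552.1 -41.4 133. ] [ 0.995 -0.105 -0.154] [367.4 -22.  161.6]
```

h ≈ 1.0 mm raised (two estimates agree), so about 2.45 rad of unscrewing is needed. Now a look from above, aligned with the wings.

```bash
python3 -m inch '[[0,0,0,-25,0,-27,0],[0,0,0,-25,0,-27,0],[0,0,0,-25,0,-27,0],[0,0.149,0,0,0,0,0],[0,0.149,0,0,0,0,0],[0,0.149,0,0,0,0,0],[0,0.149,0,0,0,0,0],[0,0.149,0,0,0,0,0]]'
python3 -m inch '[[0,0,0.149,0,0,0,0],[0,0,0.149,0,0,0,0],[0,0,0.149,0,0,0,0],[0,0,0.149,0,0,0,0],[0,0,0.149,0,0,0,0],[0,0,0.149,0,0,0,0],[0,0,0.149,0,0,0,0],[0,0,0.149,0,0,0,0]]'
python3 -c "
from h import *
delta([583,-23,215],tool(1.225))"
```

```text
time: 4.4
tcp_pos: [498.2, -22.3, 231.9]
tool_rot: [3.14, 0.011, -3.14]
wrist_force: [-0.4, -0.9, 0.1]
finger_gap: 0.994
time: 5.2
tcp_pos: [498.0, -22.2, 231.0]
tool_rot: [3.126, 0.003, 1.945]
wrist_force: [0.7, 0.3, 0.1]
finger_gap: 1.001
t 5.2 tcp [498.  -22.2 231. ] rot [3.126e+00 3.000e-03 1.945e+00] F [0.7 0.3 0.1] T [0.07 0.05 0.  ] gap 1.001 q [-0.2  -0.01  1.65  0.01  1.48 -0.58]
shift(tool now) [-31.7  78.6  17.3] shift(tool target) [28.1 80.2 16. ] rotvec [ 0.016 -0.003  0.72 ]
```

```bash
python3 -m inch '[[0.003,0,0.144,0,0,0,0],[0.003,0,0.144,0,0,0,0],[0.003,0,0.144,0,0,0,0],[0.003,0,0.144,0,0,0,0],[0.003,0,0.144,0,0,0,0],[0,0,0,9.4,26.7,5.3,0],[0,0,0,9.4,26.7,5.3,0],[0,0,0,9.4,26.7,5.3,0]]'
python3 - <<'E'
from h import *
s=st();p=camera_params("wrist");im=read_camera("wrist");np.savez("w4p.npz",**p)
q=proj(p,[583,-23,140]);print(q)
x0=int(q[0])-80;y0=min(int(q[1])-60,280);print("crop",x0,y0)
cv2.imwrite("pics/w4.png",cv2.resize(im[y0:y0+120,x0:x0+160,::-1],None,fx=5,fy=5,interpolation=cv2.INTER_CUBIC))
E
```

```text
time: 6.0
tcp_pos: [584.0, -22.2, 215.1]
tool_rot: [3.141, -0.003, 1.231]
wrist_force: [-0.2, -0.8, -0.0]
finger_gap: 0.999
t 6.0 tcp [584.  -22.2 215.1] rot [ 3.141e+00 -3.000e-03  1.231e+00] F [-0.2 -0.8 -0. ] T [-0.04  0.   -0.02] gap 0.999 q [-0.17  0.18  1.47  0.    1.48  0.17]
[315.99193067 226.43602093]
crop 235 166
```

View pics/w4.png

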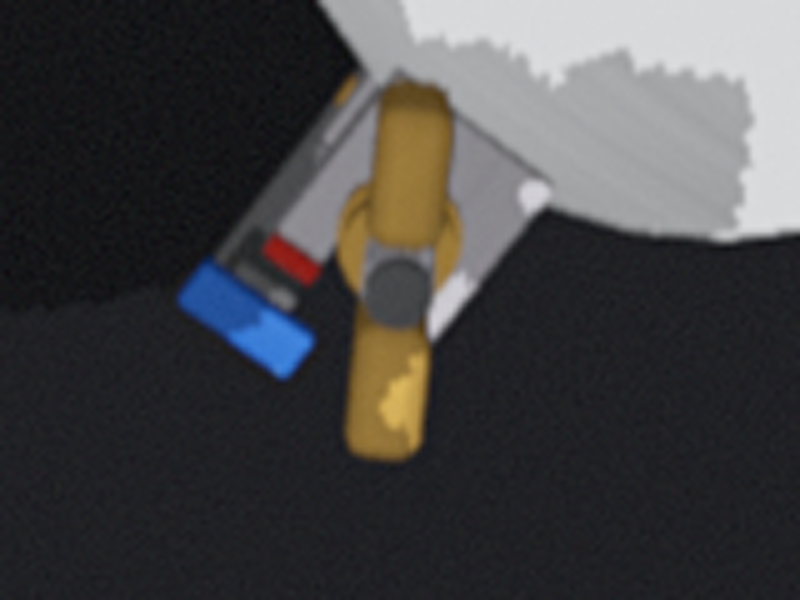

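Run:
```python
from h import *
p=dict(np.load("w4p.npz"))
f=lambda X,Y,z:atz(p,235+(X+.5)/5-.5,166+(Y+.5)/5-.5,z)
b=f(397,292,142);w1=f(417,107,141);w2=f(384,456,141)
l1=f(293,260,115)
d=w1-w2;print("bolt",b,"wings mid",(w1+w2)/2,"len",np.linalg.norm(d),"ang",np.arctan2(d[1],d[0]),"lip L",l1)
w=np.arctan2(d[1],d[0]);delta([b[0],b[1],215],tool(w))
```

```text
bolt [582.59583792 -20.37554139 142.        ] wings mid [583.06717183 -20.16637122 141.        ] len 47.01020082536399 ang 1.1393787439458365 lip L [566.81661333 -19.50878811 115.        ]
t 6.05 tcp [586.7 -22.3 213.3] rot [-3.141e+00 -3.000e-03  1.231e+00] F [-2.3  0.3 -4.7] T [0.01 0.04 0.02] gap 1.001 q [-0.17  0.19  1.47  0.    1.48  0.17]
shift(tool now) [ 0.5 -4.5 -1.6] shift(tool target) [ 0.  -4.5 -1.7] rotvec [-0.001 -0.003  0.092]
```

```bash
python3 -m inch '[[0,-0.003,0.092,0,-4,0,0],[0,0,0,0,0,10,0],[0,0,0,0,0,10,0],[0,0,0,0,0,10,0],[0,0,0,0,0,0,0.25],[0,0,0,0,0,0,0.25],[0,0,0,0,0,0,0.25],[0,0,0,0,0,0,0.25]]' 20
python3 - <<'E'
from h import *
s=st();p=camera_params("wrist");im=read_camera("wrist");np.savez("w5p.npz",**p);st()
q=proj(p,[582.6,-20.4,142]);print(q)
x0=int(q[0])-80;y0=min(int(q[1])-60,280);print("crop",x0,y0)
cv2.imwrite("pics/w5.png",cv2.resize(im[y0:y0+120,x0:x0+160,::-1],None,fx=5,fy=5,interpolation=cv2.INTER_CUBIC))
E
```

```text
time: 6.85
tcp_pos: [579.3, -20.8, 185.7]
tool_rot: [3.141, -0.001, 1.14]
wrist_force: [0.0, -1.2, 0.6]
finger_gap: 0.751
t 6.85 tcp [579.3 -20.8 185.7] rot [ 3.141e+00 -1.000e-03  1.140e+00] F [ 0.  -1.2  0.6] T [-0.03 -0.02 -0.05] gap 0.751 q [-0.17  0.19  1.53  0.    1.42  0.26]
t 6.9 tcp [579.3 -20.8 185.7] rot [ 3.141e+00 -1.000e-03  1.140e+00] F [ 0.4 -0.3  0.6] T [-0.    0.05  0.01] gap 0.749 q [-0.17  0.19  1.53  0.    1.42  0.26]
[322.26945021 240.53941173]
crop 242 180
```

View pics/w5.png

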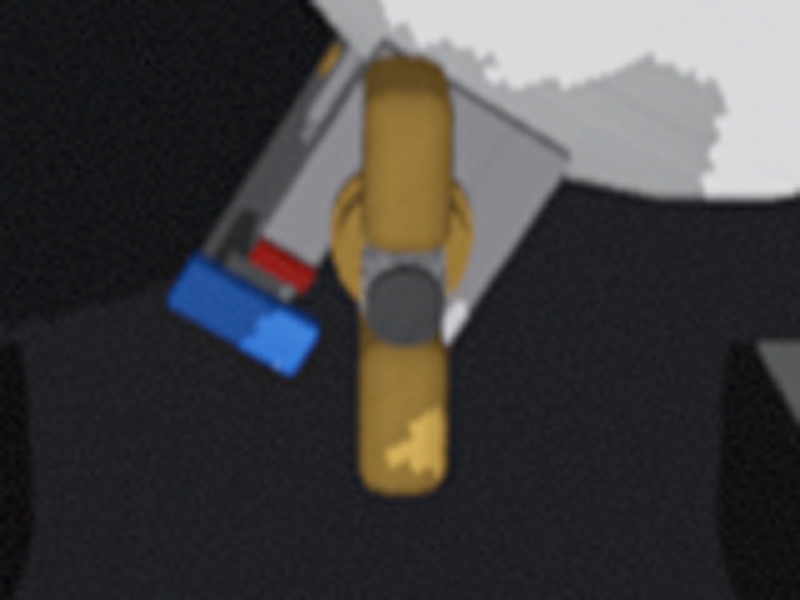

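Run:
```python
from h import *
p=dict(np.load("w5p.npz"))
f=lambda X,Y,z:atz(p,242+(X+.5)/5-.5,180+(Y+.5)/5-.5,z)
b=f(404,305,142);w1=f(407,76,141);w2=f(403,492,141)
d=w1-w2;w=np.arctan2(d[1],d[0]);print("bolt",b,"wings mid",(w1+w2)/2,"len",np.linalg.norm(d),"ang",w)
m=(b+(w1+w2)/2)/2
delta([m[0],m[1],149],tool(w))
```

```text
bolt [582.65006216 -20.46208771 142.        ] wings mid [583.23779554 -19.45655667 141.        ] len 48.69200637994379 ang 1.1353151869702571
t 6.9 tcp [579.3 -20.8 185.7] rot [ 3.141e+00 -1.000e-03  1.140e+00] F [ 0.4 -0.3  0.6] T [-0.    0.05  0.01] gap 0.749 q [-0.17  0.19  1.53  0.    1.42  0.26]
shift(tool now) [ 2.2  3.  36.7] shift(tool target) [ 2.3  3.  36.7] rotvec [ 0.001 -0.001  0.005]
```

```bash
python3 -m inch '[[0,0,0.005,2,3,0,0.25],[0,0,0,0,0,9.2,0.4],[0,0,0,0,0,9.2,0.5],[0,0,0,0,0,9.2,0.6],[0,0,0,0,0,9.1,0.7],[0,0,0,0,0,0,0.78],[0,0,0,0,0,0,0.78],[0,0,0,0,0,0,0.78]]' 20
python3 -c "
from h import *
st()"
```

```text
time: 7.7
tcp_pos: [582.9, -20.1, 149.0]
tool_rot: [3.141, -0.001, 1.135]
wrist_force: [0.0, 0.0, 0.3]
finger_gap: 0.217
t 7.7 tcp [582.9 -20.1 149. ] rot [ 3.141e+00 -1.000e-03  1.135e+00] F [0.  0.  0.3] T [0.01 0.05 0.04] gap 0.217 q [-0.17  0.22  1.57  0.    1.35  0.27]
```

```bash
python3 -m inch '[[0,0,0,0,0,0,0.82],[0,0,0,0,0,0,0.84],[0,0,0,0,0,0,0.86],[0,0,0,0,0,0,0.88],[0,0,0,0,0,0,0.9],[0,0,0,0,0,0,0.92],[0,0,0,0,0,0,0.95],[0,0,0,0,0,0,0.95]]' 20
python3 -c "
from h import *
delta([583,-20,149],tool(1.135))"
```

```text
time: 8.5
tcp_pos: [582.8, -20.2, 148.7]
tool_rot: [3.141, -0.001, 1.135]
wrist_force: [1.0, -0.5, 1.1]
finger_gap: 0.104
t 8.5 tcp [582.8 -20.2 148.7] rot [ 3.141e+00 -1.000e-03  1.135e+00] F [ 1.  -0.5  1.1] T [-0.04 -0.07 -0.11] gap 0.104 q [-0.17  0.22  1.57  0.    1.35  0.27]
shift(tool now) [ 0.2  0.1 -0.3] shift(tool target) [ 0.2  0.1 -0.3] rotvec [ 0.    -0.001 -0.   ]
```

```bash
python3 -m inch '[[0,0,0,0,0,0,0.95],[0,0,-0.05,0,0,-0.1,0.95],[0,0,-0.05,0,0,-0.1,0.95],[0,0,-0.05,0,0,-0.1,0.95],[0,0,-0.05,0,0,-0.1,0.95],[0,0,-0.05,0,0,-0.1,0.95],[0,0,-0.05,0,0,-0.1,0.95],[0,0,0,0,0,0,0.95]]' 40
python3 -c "
from h import *
st()"
```

```text
time: 9.3
tcp_pos: [582.7, -20.2, 149.3]
tool_rot: [3.141, -0.001, 1.436]
wrist_force: [-0.5, -0.4, 3.0]
finger_gap: 0.098
t 9.3 tcp [582.7 -20.2 149.3] rot [ 3.141e+00 -1.000e-03  1.436e+00] F [-0.5 -0.4  3. ] T [-0.11  0.08 -0.08] gap 0.098 q [-0.17  0.22  1.57  0.    1.35 -0.03]
```

```bash
python3 -m inch '[[0,0,-0.08,0,0,-0.153,0.95],[0,0,-0.08,0,0,-0.153,0.95],[0,0,-0.08,0,0,-0.153,0.95],[0,0,-0.08,0,0,-0.153,0.95],[0,0,-0.08,0,0,-0.153,0.95],[0,0,-0.08,0,0,-0.153,0.95],[0,0,-0.08,0,0,-0.153,0.95],[0,0,-0.08,0,0,-0.153,0.95]]'
python3 -c "
from h import *
st()"
```

```text
time: 10.1
tcp_pos: [582.6, -20.2, 150.5]
tool_rot: [3.141, -0.0, 2.076]
wrist_force: [-1.3, -1.3, 3.9]
finger_gap: 0.106
t 10.1 tcp [582.6 -20.2 150.5] rot [ 3.141 -0.     2.076] F [-1.3 -1.3  3.9] T [-0.19  0.36 -0.2 ] gap 0.106 q [-0.17  0.22  1.56  0.    1.36 -0.67]
```

```bash
python3 -m inch '[[0,0,-0.08,0,0,-0.153,0.95],[0,0,-0.08,0,0,-0.153,0.95],[0,0,-0.08,0,0,-0.153,0.95],[0,0,-0.08,0,0,-0.153,0.95],[0,0,-0.08,0,0,-0.153,0.95],[0,0,-0.08,0,0,-0.153,0.95],[0,0,-0.08,0,0,-0.153,0.95],[0,0,0,0,0,0,0.95]]'
python3 -c "
from h import *
st()"
```

```text
time: 10.9
tcp_pos: [582.6, -20.3, 151.5]
tool_rot: [3.141, -0.0, 2.635]
wrist_force: [-2.9, -1.3, 3.9]
finger_gap: 0.103
t 10.9 tcp [582.6 -20.3 151.5] rot [ 3.141 -0.     2.635] F [-2.9 -1.3  3.9] T [-0.31  0.48 -0.04] gap 0.103 q [-0.17  0.22  1.56  0.    1.36 -1.23]
```

```bash
python3 -m inch '[[0,0,-0.12,0,0,-0.23,0.95],[0,0,-0.12,0,0,-0.23,0.95],[0,0,-0.12,0,0,-0.23,0.95],[0,0,-0.12,0,0,-0.23,0.95],[0,0,-0.12,0,0,-0.23,0.95],[0,0,-0.12,0,0,-0.23,0.95],[0,0,-0.12,0,0,-0.23,0.95],[0,0,-0.12,0,0,-0.23,0.95]]'
python3 -c "
from h import *
st()"
```

```text
time: 11.7
tcp_pos: [582.6, -20.4, 153.3]
tool_rot: [3.141, 0.0, -2.688]
wrist_force: [-3.6, -2.9, 4.3]
finger_gap: 0.102
t 11.7 tcp [582.6 -20.4 153.3] rot [ 3.141  0.    -2.688] F [-3.6 -2.9  4.3] T [-0.64  0.54 -0.18] gap 0.102 q [-0.17  0.22  1.56  0.    1.36 -2.19]
```

Turned 2.46 rad (+4.7 mm) with low forces. Releasing, and checking the final height while clear.

```bash
python3 -m inch '[[0,0,0,0,0,0,0.7],[0,0,0,0,0,0,0.6],[0,0,0,0,0,0,0.6],[0,0,0,0,0,-12,0.6],[0,0,0,0,0,-16,0.6],[0,0,0,0,0,-16,0.6],[0,0,-0.1,0,0,0,0.6],[0,0,0,0,0,0,0.6]]'
python3 - <<'E'
from h import *
s=st();print(r.finger_overhang);p=camera_params("wrist");im=read_camera("wrist");np.savez("w6p.npz",**p)
q=proj(p,[582.6,-20.4,142]);print(q)
x0=int(q[0])-80;y0=min(int(q[1])-60,280);print("crop",x0,y0)
cv2.imwrite("pics/w6.png",cv2.resize(im[y0:y0+120,x0:x0+160,::-1],None,fx=5,fy=5,interpolation=cv2.INTER_CUBIC))
E
```

```text
time: 12.5
tcp_pos: [583.0, -20.2, 198.5]
tool_rot: [-3.141, 0.002, -2.588]
wrist_force: [0.2, 0.8, -0.4]
finger_gap: 0.398
t 12.5 tcp [583.  -20.2 198.5] rot [-3.141e+00  2.000e-03 -2.588e+00] F [ 0.2  0.8 -0.4] T [-0.01  0.02  0.  ] gap 0.398 q [-0.17  0.19  1.5   0.    1.45 -2.29]
22.0
[316.10079296 234.00847563]
crop 236 174
```

View pics/w6.png

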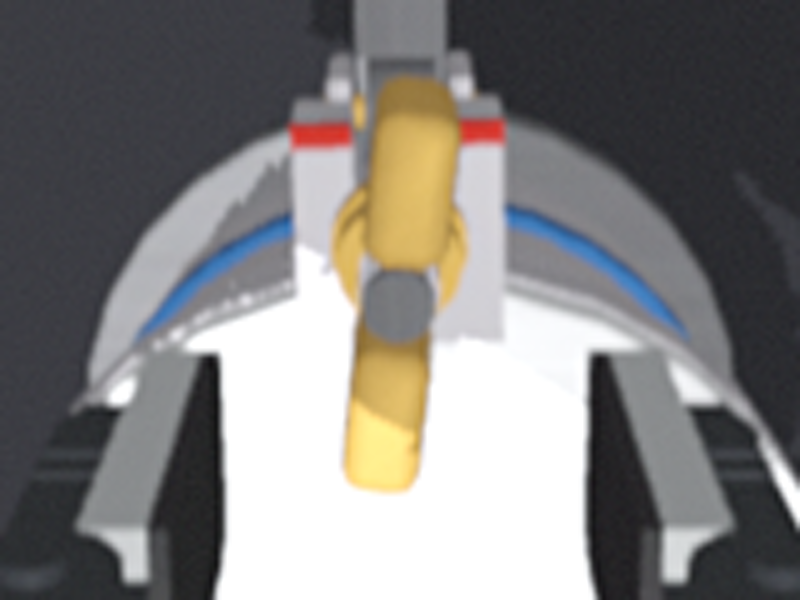

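Lug symmetric about x≈398, lips level at y=132: alignment with the slot is good, and the wings lie nearly radial. Next I'll shut the hand, go inward of the wing, and lower.

```bash
python3 -m inch '[[0,0,0,-14,0,0,1],[0,0,0,-14,0,0,1],[0,0,0,-14,0,0,1],[0,0,0,0,0,0,1],[0,0,0,0,0,10,1],[0,0,0,0,0,10,1],[0,0,0,0,0,10,1],[0,0,0,0,0,10,1]]'
python3 -m inch '[[0,0,0,0,0,0,1],[0,0,0,0.5,0,0,1],[0,0,0,1,0,0,1],[0,0,0,1,0,0,1],[0,0,0,1,0,0,1],[0,0,0,1,0,0,1],[0,0,0,1,0,0,1],[0,0,0,0,0,0,1]]'
python3 -c "
from h import *
s=st();o=np.array([-np.cos(.554),-np.sin(.554)]);print('outward of axis',(s['tcp_pos'][:2]-[582.7,-20.4])@o)"
```

```text
time: 13.35
tcp_pos: [618.1, 1.8, 156.1]
tool_rot: [3.141, 0.0, -2.589]
wrist_force: [-0.3, 0.1, 0.7]
finger_gap: -0.002
time: 14.15
tcp_pos: [613.7, -1.0, 157.4]
tool_rot: [3.141, 0.001, -2.588]
wrist_force: [0.4, -0.0, 0.5]
finger_gap: 0.002
t 14.15 tcp [613.7  -1.  157.4] rot [ 3.141e+00  1.000e-03 -2.588e+00] F [ 0.4 -0.   0.5] T [ 0.03 -0.04 -0.01] gap 0.002 q [-0.13  0.28  1.48  0.    1.38 -2.25]
outward of axis -36.57714493769375
```

```bash
python3 -m inch '[[0,0,0,1,0,0,1],[0,0,0,0.7,0,0,1],[0,0,0,0.7,0,0,1],[0,0,0,0.7,0,0,1],[0,0,0,0.7,0,0,1],[0,0,0,0.7,0,0,1],[0,0,0,0,0,0,1],[0,0,0,0,0,0,1]]'
python3 -m inch '[[0,0,0,0.6,0,0,1],[0,0,0,0.5,0,0,1],[0,0,0,0,0,0,1],[0,0,0,0,0,0,1],[0,0,0,0.5,0,0,1],[0,0,0,0.5,0,0,1],[0,0,0,0,0,0,1],[0,0,0,0,0,0,1]]'
python3 -c "
from h import *
s=st();o=np.array([-np.cos(.554),-np.sin(.554)]);print('outward of axis',(s['tcp_pos'][:2]-[582.7,-20.4])@o)"
```

```text
time: 14.95
tcp_pos: [609.9, -3.3, 157.3]
tool_rot: [3.141, 0.001, -2.588]
wrist_force: [0.7, 1.4, 0.8]
finger_gap: -0.003
time: 15.75
tcp_pos: [608.2, -4.5, 157.3]
tool_rot: [3.141, 0.001, -2.589]
wrist_force: [1.5, 1.0, 0.6]
finger_gap: 0.003
t 15.75 tcp [608.2  -4.5 157.3] rot [ 3.141e+00  1.000e-03 -2.589e+00] F [1.5 1.  0.6] T [ 0.12 -0.17  0.  ] gap 0.003 q [-0.13  0.27  1.49  0.    1.38 -2.26]
outward of axis -30.048216136793833
```

```bash
python3 -m inch '[[0,0,0,0.6,0,0,1],[0,0,0,0.6,0,0,1],[0,0,0,0.6,0,0,1],[0,0,0,0.6,0,0,1],[0,0,0,0.6,0,0,1],[0,0,0,0.6,0,0,1],[0,0,0,0.6,0,0,1],[0,0,0,0,0,0,1]]'
python3 -m inch '[[0,0,0,0.8,0,0,1],[0,0,0,0.8,0,0,1],[0,0,0,0.8,0,0,1],[0,0,0,0.8,0,0,1],[0,0,0,0.8,0,0,1],[0,0,0,0.8,0,0,1],[0,0,0,0.8,0,0,1],[0,0,0,0,0,0,1]]'
python3 -c "
from h import *
s=st();o=np.array([-np.cos(.554),-np.sin(.554)]);print('outward of axis',(s['tcp_pos'][:2]-[582.7,-20.4])@o)"
```

```text
time: 16.55
tcp_pos: [604.5, -6.7, 157.3]
tool_rot: [3.141, 0.001, -2.588]
wrist_force: [0.7, 0.9, 1.4]
finger_gap: 0.001
time: 17.35
tcp_pos: [599.8, -9.6, 157.3]
tool_rot: [3.141, 0.001, -2.588]
wrist_force: [1.4, 0.2, 0.9]
finger_gap: 0.002
t 17.35 tcp [599.8  -9.6 157.3] rot [ 3.141e+00  1.000e-03 -2.588e+00] F [1.4 0.2 0.9] T [ 0.1  -0.19  0.05] gap 0.002 q [-0.14  0.25  1.51  0.    1.38 -2.27]
outward of axis -20.184054064537296
```

Bolt is past the lip at ~1.5 N. Continuing along the arc.

```bash
python3 -m inch '[[0,0,0,4.8,0,0,1],[0,0,0,4.8,0,0,1],[0,0,0,4.8,0,0,1],[0,0,0,4.8,0,0,1],[0,0,0,4.4,0,0.3,1],[0,0,0,4.4,0,0.3,1],[0,0,0,4.4,0,0.3,1],[0,0,0,4.4,0,0.3,1]]'
python3 -m inch '[[0,0,0,4,0,1.8,1],[0,0,0,4,0,1.8,1],[0,0,0,4,0,1.8,1],[0,0,0,4,0,1.8,1],[0,0,0,3.5,0,2.5,1],[0,0,0,3.5,0,2.5,1],[0,0,0,3.5,0,2.5,1],[0,0,0,3.5,0,2.5,1]]'
python3 -c "
from h import *
s=st();o=np.array([-np.cos(.554),-np.sin(.554)]);print('tip corner',(s['tcp_pos'][:2]-[582.7,-20.4])@o+11,s['tcp_pos'][2]-22)"
```

```text
time: 18.15
tcp_pos: [568.2, -29.1, 156.0]
tool_rot: [3.141, 0.001, -2.588]
wrist_force: [1.5, -0.2, 0.0]
finger_gap: -0.005
time: 18.95
tcp_pos: [542.8, -44.8, 138.6]
tool_rot: [3.141, 0.001, -2.588]
wrist_force: [1.2, -0.0, -0.0]
finger_gap: 0.001
t 18.95 tcp [542.8 -44.8 138.6] rot [ 3.141e+00  1.000e-03 -2.588e+00] F [ 1.2 -0.  -0. ] T [-0.01 -0.09 -0.03] gap 0.001 q [-0.22  0.15  1.67  0.    1.32 -2.35]
tip corner 57.8014130462921 116.60298187431982
```

```bash
python3 -m inch '[[0,0,0,2.3,0,2.1,1],[0,0,0,2.3,0,2.2,1],[0,0,0,2.2,0,2.3,1],[0,0,0,2.1,0,2.4,1],[0,0,0,2,0,2.4,1],[0,0,0,2,0,2.4,1],[0,0,0,1.9,0,2.5,1],[0,0,0,1.8,0,2.5,1]]'
python3 - <<'E'
from h import *
s=st();o=np.array([-np.cos(.554),-np.sin(.554)]);print('tip corner',(s['tcp_pos'][:2]-[582.7,-20.4])@o+11,s['tcp_pos'][2]-22)
im=read_camera("wrist");cv2.imwrite("pics/w7.png",im[120:,120:520,::-1])
E
```

```text
time: 19.75
tcp_pos: [528.8, -53.4, 119.8]
tool_rot: [3.141, 0.001, -2.588]
wrist_force: [0.9, 0.1, 0.0]
finger_gap: 0.004
t 19.75 tcp [528.8 -53.4 119.8] rot [ 3.141e+00  1.000e-03 -2.588e+00] F [0.9 0.1 0. ] T [-0.01 -0.03  0.07] gap 0.004 q [-0.25  0.14  1.72  0.    1.28 -2.37]
tip corner 74.232942756292 97.8190222304322
```

View pics/w7.png

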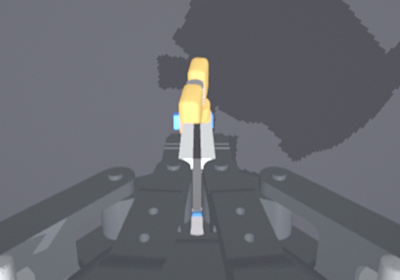

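Nut on the bolt at (195,100), ahead of the fingertips, with the blue pad beneath it. Now lower slowly while watching force.

```bash
python3 -m inch '[[0,0,0,0.5,0,1,1],[0,0,0,0.5,0,1,1],[0,0,0,0.5,0,1,1],[0,0,0,0.5,0,1,1],[0,0,0,0.5,0,1,1],[0,0,0,0.5,0,1,1],[0,0,0,0.5,0,1,1],[0,0,0,0,0,0,1]]'
python3 -c "
from h import *
st()"
```

```text
time: 20.6
tcp_pos: [525.8, -55.2, 112.9]
tool_rot: [3.141, 0.0, -2.588]
wrist_force: [0.3, 0.5, 0.8]
finger_gap: -0.002
t 20.6 tcp [525.8 -55.2 112.9] rot [ 3.141  0.    -2.588] F [0.3 0.5 0.8] T [-0.05  0.01  0.01] gap -0.002 q [-0.25  0.15  1.74  0.    1.26 -2.37]
```

```bash
python3 -m inch '[[0,0,0,0.2,0,0.5,1],[0,0,0,0.2,0,0.5,1],[0,0,0,0.2,0,0.5,1],[0,0,0,0.2,0,0.5,1],[0,0,0,0.2,0,0.5,1],[0,0,0,0.2,0,0.5,1],[0,0,0,0,0,0,1],[0,0,0,0,0,0,1]]'
python3 -c "
from h import *
st()"
```

```text
time: 21.4
tcp_pos: [524.9, -55.8, 110.1]
tool_rot: [3.141, 0.001, -2.588]
wrist_force: [0.2, 0.1, -0.2]
finger_gap: -0.002
t 21.4 tcp [524.9 -55.8 110.1] rot [ 3.141e+00  1.000e-03 -2.588e+00] F [ 0.2  0.1 -0.2] T [-0.08  0.01 -0.01] gap -0.002 q [-0.25  0.15  1.74  0.    1.25 -2.38]
```

```bash
python3 -m inch '[[0,0,0,0.2,0,0.6,1],[0,0,0,0.2,0,0.6,1],[0,0,0,0.2,0,0.6,1],[0,0,0,0.2,0,0.6,1],[0,0,0,0.2,0,0.6,1],[0,0,0,0.2,0,0.6,1],[0,0,0,0,0,0,1],[0,0,0,0,0,0,1]]'
python3 -c "
from h import *
st()"
```

```text
time: 22.2
tcp_pos: [523.9, -56.4, 106.4]
tool_rot: [3.141, 0.001, -2.588]
wrist_force: [-0.9, 0.9, 0.2]
finger_gap: -0.001
t 22.2 tcp [523.9 -56.4 106.4] rot [ 3.141e+00  1.000e-03 -2.588e+00] F [-0.9  0.9  0.2] T [-0.01 -0.05 -0.  ] gap -0.001 q [-0.25  0.15  1.75  0.    1.25 -2.38]
```

```bash
python3 -m inch '[[0,0,0,0.2,0,0.5,1],[0,0,0,0.2,0,0.5,1],[0,0,0,0.2,0,0.5,1],[0,0,0,0.2,0,0.5,1],[0,0,0,0.2,0,0.5,1],[0,0,0,0,0,0,1],[0,0,0,0,0,0,1],[0,0,0,0,0,0,1]]'
python3 -c "
from h import *
st()"
```

```text
time: 23.0
tcp_pos: [523.0, -57.0, 104.0]
tool_rot: [3.141, 0.001, -2.588]
wrist_force: [0.3, -1.1, 1.0]
finger_gap: -0.0
t 23.0 tcp [523. -57. 104.] rot [ 3.141e+00  1.000e-03 -2.588e+00] F [ 0.3 -1.1  1. ] T [0.01 0.03 0.04] gap -0.0 q [-0.26  0.15  1.75  0.    1.24 -2.38]
```

```bash
python3 -m inch '[[0,0,0,0,0,0.5,1],[0,0,0,0,0,0.5,1],[0,0,0,0,0,0.5,1],[0,0,0,0,0,0.5,1],[0,0,0,0,0,0.5,1],[0,0,0,0,0,0.5,1],[0,0,0,0,0,0,1],[0,0,0,0,0,0,1]]'
python3 -c "
from h import *
st()
im=read_camera('wrist');cv2.imwrite('pics/w8.png',cv2.resize(im[160:320,220:420,::-1],None,fx=3.5,fy=3.5,interpolation=cv2.INTER_CUBIC))"
```

```text
time: 23.8
tcp_pos: [523.0, -57.0, 100.9]
tool_rot: [3.141, 0.001, -2.588]
wrist_force: [0.0, -0.2, 1.2]
finger_gap: 0.002
t 23.8 tcp [523.  -57.  100.9] rot [ 3.141e+00  1.000e-03 -2.588e+00] F [ 0.  -0.2  1.2] T [-0.01 -0.04 -0.01] gap 0.002 q [-0.26  0.15  1.76  0.    1.23 -2.38]
```

View pics/w8.png

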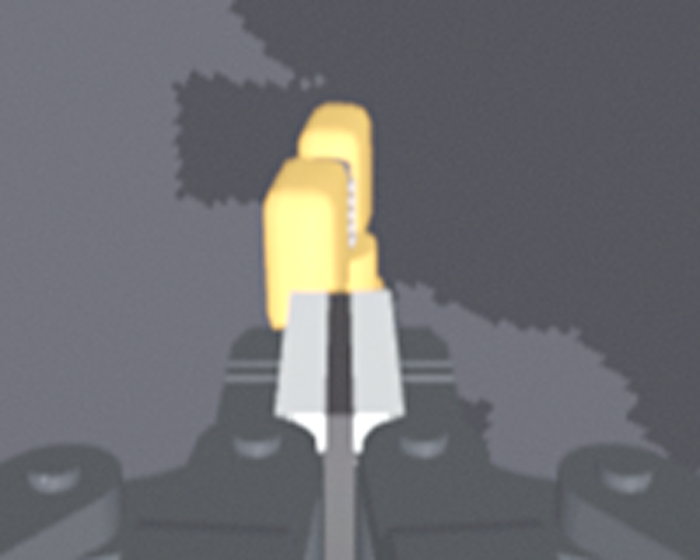

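Fingertips sit on the upper wing, and the bolt is nearly horizontal. Continuing down gently.

```bash
python3 -m inch '[[0,0,0,0,0,0.5,1],[0,0,0,0,0,0.5,1],[0,0,0,0,0,0.5,1],[0,0,0,0,0,0.5,1],[0,0,0,0,0,0.5,1],[0,0,0,0,0,0.5,1],[0,0,0,0,0,0,1],[0,0,0,0,0,0,1]]'
python3 -c "
from h import *
st()"
```

```text
time: 24.65
tcp_pos: [523.0, -57.0, 97.9]
tool_rot: [3.141, 0.001, -2.588]
wrist_force: [0.2, -1.4, 0.8]
finger_gap: 0.005
t 24.65 tcp [523.  -57.   97.9] rot [ 3.141e+00  1.000e-03 -2.588e+00] F [ 0.2 -1.4  0.8] T [-0.02 -0.05  0.03] gap 0.005 q [-0.26  0.15  1.76  0.    1.23 -2.38]
```

```bash
python3 -m inch '[[0,0,0,0,0,0.5,1],[0,0,0,0,0,0.5,1],[0,0,0,0,0,0.5,1],[0,0,0,0,0,0.5,1],[0,0,0,0,0,0,1],[0,0,0,0,0,0,1],[0,0,0,0,0,0,1],[0,0,0,0,0,0,1]]'
python3 -c "
from h import *
for i in range(6): 
  read_camera('top');st()" | cut -c1-130
```

```text
time: 25.45
tcp_pos: [523.0, -57.0, 96.0]
tool_rot: [3.141, 0.001, -2.588]
wrist_force: [0.0, -0.2, 1.0]
finger_gap: 0.002
t 25.5 tcp [523.  -57.   95.9] rot [ 3.141e+00  1.000e-03 -2.588e+00] F [-0.2 -0.5  0. ] T [-0.07 -0.02 -0.01] gap 0.001 q [-0.26 
t 25.55 tcp [523. -57.  96.] rot [ 3.141e+00  1.000e-03 -2.588e+00] F [-0.1 -0.  -1.3] T [-0.01 -0.05 -0.  ] gap 0.002 q [-0.26  0
t 25.6 tcp [523.  -57.   95.9] rot [ 3.141e+00  1.000e-03 -2.588e+00] F [ 0.6  0.7 -0.3] T [-0.01  0.01  0.03] gap -0.003 q [-0.26
t 25.65 tcp [523. -57.  96.] rot [ 3.141e+00  1.000e-03 -2.588e+00] F [-0.1 -0.  -1. ] T [-0.06  0.01 -0.02] gap -0.002 q [-0.26  
t 25.7 tcp [523. -57.  96.] rot [ 3.141e+00  1.000e-03 -2.588e+00] F [0.5 0.5 0.3] T [-0.01  0.05  0.05] gap -0.0 q [-0.26  0.16  
t 25.75 tcp [523. -57.  96.] rot [ 3.141e+00  1.000e-03 -2.588e+00] F [-0.  -0.1  0.7] T [-0.01 -0.    0.03] gap -0.001 q [-0.26
```

```bash
cat > th.py <<'E'
from h import *
def pred(p,th,w=0.1,h=5.7,psi=.554,b=(582.7,-20.4)):
    o=-np.array([np.cos(psi),np.sin(psi),0]);t=np.array([-np.sin(psi),np.cos(psi),0]);z=np.array([0,0,1.])
    ax=np.sin(th)*o+np.cos(th)*z; inn=np.cos(th)*-o+np.sin(th)*z; pv=np.array([*b,52.])
    e=np.cos(w)*inn-np.sin(w)*t
    return [proj(p,pv+ax*s+24*e*k) for k in(1,-1) for s in(66+h,88+h)]+[proj(p,pv+90*ax)]
E
python3 - <<'E'
from th import *
st();p=camera_params("wrist");E=p["extrinsics"].copy();E[:3,3]-=E[:3,:3]@np.array([0,0,4.9]);p["extrinsics"]=E
f=lambda q:np.round((np.array(q)-[220,160])*3.5).astype(int).tolist()
for th in(1.3,1.4,1.5,1.6,1.7):print(th,[f(q) for q in pred(p,th,.2)])
o=-np.array([np.cos(.554),np.sin(.554),0]);print("tip",f(proj(p,np.array([523,-57,78.9])+11*o)),f(proj(p,np.array([523,-57,78.9])+11*o+7*np.array([-.526,.85,0]))))
E
```

```text
t 25.75 tcp [523. -57.  96.] rot [ 3.141e+00  1.000e-03 -2.588e+00] F [-0.  -0.1  0.7] T [-0.01 -0.    0.03] gap -0.001 q [-0.26  0.16  1.76  0.    1.22 -2.38]
1.3 [[296, 456], [292, 321], [364, 240], [365, 122], [334, 231]]
1.4 [[298, 404], [295, 260], [363, 229], [364, 109], [334, 198]]
1.5 [[299, 359], [297, 210], [362, 223], [362, 103], [334, 172]]
1.6 [[300, 320], [299, 171], [361, 221], [361, 103], [334, 155]]
1.7 [[302, 289], [301, 141], [360, 224], [360, 108], [334, 145]]
tip [336, 278] [388, 278]
```

```bash
python3 -m inch '[[0,0,0,0,0,0.4,1],[0,0,0,0,0,0.4,1],[0,0,0,0,0,0.4,1],[0,0,0,0,0,0.4,1],[0,0,0,0,0,0.4,1],[0,0,0,0,0,0.4,1],[0,0,0,0,0,0.4,1],[0,0,0,0,0,0.4,1]]'
```

```text
time: 26.55
tcp_pos: [523.0, -57.0, 92.7]
tool_rot: [3.141, 0.001, -2.588]
wrist_force: [0.3, 0.2, 1.2]
finger_gap: -0.002
```

```bash
python3 -m inch '[[0,0,0,0,0,0.3,1],[0,0,0,0,0,0.3,1],[0,0,0,0,0,0.3,1],[0,0,0,0,0,0.3,1],[0,0,0,0,0,0.3,1],[0,0,0,0,0,0.3,1],[0,0,0,0,0,0.3,1],[0,0,0,0,0,0.3,1]]'
```

```text
time: 27.35
tcp_pos: [523.0, -57.0, 90.4]
tool_rot: [3.141, 0.001, -2.588]
wrist_force: [-1.3, -1.2, 3.4]
finger_gap: -0.003
```

```bash
python3 -c "
from h import *
F=[]
for i in range(4): 
  read_camera('top');F.append(monitor.observe()['wrist_force'])
print(np.mean(F,0))"; python3 -m inch '[[0,0,0,0,0,0.2,1],[0,0,0,0,0,0.2,1],[0,0,0,0,0,0.2,1],[0,0,0,0,0,0.2,1],[0,0,0,0,0,0.2,1],[0,0,0,0,0,0,1],[0,0,0,0,0,0,1],[0,0,0,0,0,0,1]]'
python3 -c "
from h import *
F=[]
for i in range(4): 
  read_camera('top');F.append(monitor.observe()['wrist_force'])
print(np.mean(F,0))"
```

```text
[-1.307071   -0.74417508  2.45406425]
time: 28.35
tcp_pos: [523.0, -57.0, 89.4]
tool_rot: [3.141, 0.001, -2.588]
wrist_force: [-2.8, -1.9, 5.0]
finger_gap: -0.001
[-2.36585689 -1.66530612  5.13334699]
```

```bash
python3 -m inch '[[0,0,0,0,0,0.2,1],[0,0,0,0,0,0.2,1],[0,0,0,0,0,0.2,1],[0,0,0,0,0,0.2,1],[0,0,0,0,0,0.2,1],[0,0,0,0,0,0,1],[0,0,0,0,0,0,1],[0,0,0,0,0,0,1]]'; python3 -c "
from h import *
F=[]
for i in range(4): 
  read_camera('top');F.append(monitor.observe()['wrist_force'])
print(np.mean(F,0))"
```

```text
time: 29.35
tcp_pos: [523.0, -57.1, 88.5]
tool_rot: [3.141, 0.001, -2.588]
wrist_force: [-3.0, -2.3, 7.0]
finger_gap: 0.002
[-3.58319329 -1.89744025  7.55446464]
```

```bash
python3 -m inch '[[0,0,0,0,0,-0.5,1],[0,0,0,0,0,-1,1],[0,0,0,0,0,-1,1],[0,0,0,0,0,-1.5,1],[0,0,0,0,0,-10,1],[0,0,0,0,0,-25,1],[0,0,0,0,0,-30,1],[0,0,0,0,0,-30,1]]'
python3 -m inch '[[0,0,0,0,0,-20,1],[0,0,0,0,0,0,1],[0,0,0,0,0,0,1],[0,0,0,0,0,0,1],[0,0,0,0,0,0,1],[0,0,0,0,0,0,1],[0,0,0,0,0,0,1],[0,0,0,0,0,0,1]]'
python3 - <<'E'
from th import *
st();p=camera_params("wrist");im=read_camera("wrist")
for th in(1.5,1.6,1.65,1.7,1.75):print(th,[np.round((np.array(q)-[230,150])*5).astype(int).tolist() for q in pred(p,th,.2)])
cv2.imwrite('pics/w9.png',cv2.resize(im[150:270,230:390,::-1],None,fx=5,fy=5,interpolation=cv2.INTER_CUBIC))
E
```

```text
time: 30.35
tcp_pos: [522.8, -56.9, 189.1]
tool_rot: [3.141, 0.001, -2.588]
wrist_force: [0.8, -0.9, 0.9]
finger_gap: 0.001
time: 31.15
tcp_pos: [522.9, -57.0, 207.2]
tool_rot: [3.141, 0.0, -2.588]
wrist_force: [-0.1, -0.4, -0.2]
finger_gap: 0.004
t 31.15 tcp [522.9 -57.  207.2] rot [ 3.141  0.    -2.588] F [-0.1 -0.4 -0.2] T [ 0.04  0.04 -0.01] gap 0.004 q [-0.26  0.07  1.62  0.    1.45 -2.38]
1.5 [[398, 266], [397, 132], [454, 181], [455, 65], [428, 117]]
1.6 [[399, 240], [398, 105], [454, 184], [454, 69], [428, 107]]
1.65 [[400, 228], [399, 94], [454, 187], [454, 73], [428, 104]]
1.7 [[400, 218], [399, 85], [453, 191], [453, 78], [429, 102]]
1.75 [[400, 209], [400, 78], [453, 196], [453, 84], [429, 102]]
```

View pics/w9.png

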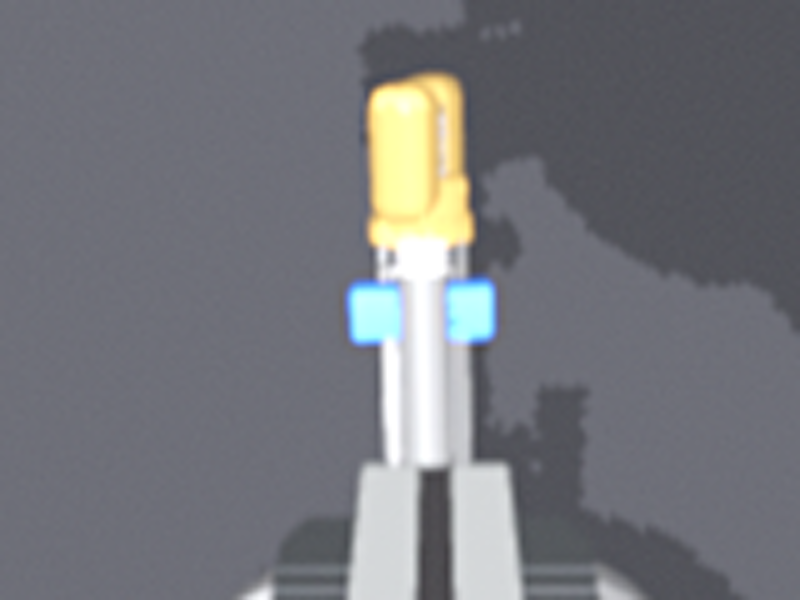

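The bolt lies across the blue pad (420,310) at about 1.68–1.70 rad. The nut is still on it, and the hand is well clear.

```bash
python3 -c "
from plant import job
print(job.close_job())"
```

```text
the job is handed in; nothing more can be done
None
```

The job is handed in at about 31 s of the 72 s: the eyebolt is out of the slot and lowered onto its blue rest pad, with the wing nut still on it.

- **Unscrewing:** From a side view I estimated the nut started about 1.0 mm up (±0.4). I turned it 2.46 rad counter-clockwise (+4.7 mm), to about 5.7 mm against the 4.5–7 mm window. I did not re-measure the height afterwards. The bolt then passed the lip at about 1.5 N, which confirms it cleared.
- **Swing and press:** I pushed the bolt out with shut fingertips at about 2 N or less. I then pressed down until the force rose 2.5–2.7 N per mm, about what the sprung pad should give. The last reading was 7.6 N at the fingertip, which I estimate as 7–12 N on the pad (limit 25 N).
- **Last checks:** The final picture shows the bolt lying across the pad at about 1.70 rad, the nut on it, and the hand about 100 mm above, with wrist force near zero. The other lab ware was not approached.
- **Doubtful readings:** On the way down the force read almost nothing between about 1.5 and 1.6 rad, so finger contact there was uncertain. How hard the bolt still bears on the pad after release was not measured. I estimate about 2.4 N, held by the stiff hinge.

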